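# Lower the ratchet hold-down onto the glass disc

### The arm

A 7-joint arm with a two-finger parallel gripper is mounted at the origin on a cart in front of the work surface, level with it; the furniture and walls round the work are solid. World frame = base frame: x ahead of the robot, y to its left, z up, the work surface at z = 0. Lengths are in m, angles in rad, forces in N, time in s.
With the tool pointing down it reaches from about 0.425 to 0.925 m from the base axis. Payload 6.8 kg.
Tool frame: the origin (TCP) lies on the mounting face of the last link; the fingertips stand 173 mm ahead of it and the grasp point (between the pads) lies 155 mm ahead of it; y points along the fingers, x is the direction in which the jaws open and shut, and the axes are right-handed (so a half turn about y gives the same grasp; the last joint's range is limited). The gripper opens to 85 mm and grips with 20 to 120 N. Pads are 22 mm wide; open, the fingers measure 114 mm over their backs; the gripper's body (76 mm by 85 mm) begins 54 mm behind the grasp point. The pads swing forward as they close: fully open they stand 13 mm farther back than shut.
Start: joints at [1.143, 0.477, 0.022, 1.555, -0.011, 1.109, -0.083], TCP at [0.212, -0.641, 0.405] pointing down, gripper open.
Joint ranges: [-2.96, 2.96], [-0.34, 2.1], [-1.41, 1.46], [0.24, 2.44], [-1.37, 4.51], [0.17, 1.92], [-2.96, 2.96]. Speed limits (rad/s): [2.39, 2.39, 3.14, 3.14, 3.14, 3.14, 3.14].

### API

Orientations are given as a rotation vector (axis times angle).
In Python, from bench import r gives the robot as it stands.
- The arm moves only by the tool step_arm, never from a script. Its arguments are lists of equal length, an entry for each row: "xyz": the shift along the tool's x, y, z scaled (see below), a list of three; "rotation": the turn, a rotation vector about the tool's x, y, z scaled (see below), a list of three. A call has 1 to 20 rows; each row is the pose to reach, as a shift and turn from the pose measured when the call began, along the tool's axes at that moment; what a row does not reach only later rows make up. The controller multiplies each number of a shift by 30 cm and each number of a turn by 90 degrees. A row lasts 1/8 s, in which the tool goes at most 62.5 mm and 10.7 degrees, less where a joint would pass 70% of its speed; a pose out of reach is approached as far as the arm can. A call with a number of a shift or a turn outside -1 to 1 is refused whole. A call with a gripper value outside its range is refused whole. "grip" is the closure, from 0 (fully open) to 1 (shut), set as the call begins (left out, the last holds). The fingers move at their own pace and stop on an object; "force" is the grip in N (left out, the last holds). Time passes only in rows, so rows that repeat a pose let the fingers close. It gives the time, the measured TCP pose, the force and the opening at its end, in the units of the state.
- r.get_obs(): the state, without advancing time (a new reading comes with each control period).
- r.grab_frame(name): name is "scene" or "top" or "wrist"; returns a dict with "pixels" (384x512x3 uint8, red, green, blue), "fx", "fy", "cx", "cy" (pixels), "dist_coeffs" ([k1, k2, p1, p2, k3] as OpenCV has them; the pictures are not rectified), "position" and "attitude" of the camera in the world; the wrist camera has in their place "mount" (4x4, takes a point from camera to tool coordinates, whose origin is the TCP and whose axes are the tool frame's). Camera axes: x right, y down, z forward; pixel columns grow to the right and rows downward; lengths in m; the calibration is good to about 2 mm. A picture is of the moment at which its call begins: read the wrist's pose just before it. There is no depth.
- r.hand_in(): hands the job in, once; it reports no verdict.
The state is a dict: "clock": time; "joints": joint angles; "qvel": joint speeds; "tau": joint torques, N m; "tcp_pos": TCP position; "orientation": TCP orientation; "contact_force": force on the tool from outside, world axes, zero at the start; "moment": the same for the moment, N m; "grip_width": finger opening in m.
Only numpy, scipy, OpenCV 4.12 (cv2) and the standard library are available. Lean on these libraries where they do the work, as an engineer would, in place of code of your own. Each camera call takes 0.05 s, during which the arm holds its last target.

### The job

The hold-down arm of the ratchet press is propped up over an amber glass disc. Press the tail of the ratchet pawl down until the pawl snaps free of the teeth and stays free, then push the arm down until its rubber foot rests on the disc, and leave it so. Do it all with the fingertips, by pressing and pushing: do not swing the arm farther up, do not shift or pick up the disc, and leave the things round the press where they are.

Things in the scene. Friction and masses are not known exactly. Their poses are not given: they have to be found in the camera images.
- ratchet_press: Grey steel press fixed to the table. Origin on the table below the arm's hinge; own -x points to the arm's grip (left of the robot), +x to the pawl's tail (right), z up. Base plate x -170 to 80, 90 wide, 10 mm thick; rubber bed at x -115 +-45, top at z 14 mm. Two cheek plates, 121 mm high, x -36 to 60, y +-19 mm (bolts +-24).
- press_hinge (a point): The arm's hinge, 90 mm above the table; its line runs along the press's own y axis. Round it the arm carries a toothed sector of radius 47 mm.
- press_grip (a point): Where to push: upper side of the arm's black round grip (26 mm thick, 60 mm long), 180 mm from the hinge along the arm and 13 mm above its middle line. With the pawl free, about 3 N here pushes the arm down; it stays where it is left. With the pawl in, it goes down less than a tooth (0.22 rad) and is blocked. Site x runs along the arm to the hinge.
- hold_arm (a joint): Angle of the arm above level, rad: starts raised at 0.45 to 0.75; 0 = level, rubber foot pressed on the disc (hard stop at -0.006).
- press_foot: Black rubber foot, 26 mm across, on a stud under the arm, 115 mm from the hinge, sprung (gives up to 6 mm, 1 to 3 N). Origin at the middle of its underside; as the arm comes within about 0.017 rad of level it meets the disc's top, 22 mm above the table.
- pawl_pad (a point): Centre of the upper face of the pawl's thumb tail: ribbed steel pad 34 x 30 mm, on the side away from the arm, at press x 125 mm, 80 mm above the table while the pawl is in. Pressed (about 1 to 4 N) it swings about the pawl's pivot (press x 36 mm, 38 mm above the table) and ends about 34 mm lower, 9 mm farther out.
- pawl (a joint): Angle of the pawl, rad: 0 = in the teeth, 0.36 = fully free (stop). A spring snaps it to the nearer end: past about 0.24 it stays free by itself, before that it goes back.
- glass_disc: Loose amber glass disc, 74 mm across, 8 mm thick, lying on the rubber bed under the foot; origin at the middle of its underside.
- bottle_neck: Bystander: loose amber bottle neck, 35 mm across, 86 mm high, standing beyond the press; origin at the middle of its underside.
- clear_offcut: Bystander: loose clear glass block 33 x 50 x 16 mm on the robot's side of the press; origin at the middle of its underside.
- stone_point: Bystander: loose mounted grinding stone, 17 x 50 x 17 mm, lying on the robot's side of the press; origin at the middle of its underside.
- sanding_pad: Bystander: loose orange hand pad 55 x 90 x 21 mm on the robot's side of the press, near the arm's grip; origin at the middle of its underside.

How it is judged:
By the outcome, as a careful person would: the job done as asked, in the order asked, and still so for the second after the job is handed in, with the robot touching nothing.
It also fails if it takes over 48 s, if anything falls off the work surface, if the arm or the gripper's body presses on something with over 40 N, if the wrist force passes 120 N, or if a joint passes its speed limit or range.

## Working session

There is one attempt and no reset: what is moved stays moved. The work goes in short steps, Python scripts to look and compute and a tool call to move; the robot and the scene stay as the last step left them, time stands still between calls to the robot, and variables do not carry over. Pictures are saved under pics/ and viewed, and the job is handed in when it is done.

Besides the shell and the picture viewer there is one more tool, called after ">>>" in YAML: its name, and indented under it one key for each argument. step_arm: Moves the arm, as the interface text tells. Its arguments: {"type":"object","properties":{"xyz":{"type":"array"},"rotation":{"type":"array"},"grip":{"type":"number"},"force":{"type":"number"}},"required":["xyz","rotation"]}

```bash
ls; mkdir -p pics
python3 - <<'E'
from bench import r
import cv2,json
import numpy as np
o=r.get_obs();print({k:np.round(v,3).tolist() for k,v in o.items()})
for n in("scene","top"):
    f=r.grab_frame(n);cv2.imwrite(f"pics/{n}0.png",f["pixels"][...,::-1])
    np.save(f"pics/{n}0.npy",f,allow_pickle=True)
    print({k:np.round(v,4).tolist() for k,v in f.items() if k!="pixels"})
E
```

```text
pics
{'clock': 0.0, 'joints': [1.143, 0.478, 0.022, 1.556, -0.011, 1.109, -0.083], 'qvel': [-0.002, 0.0, 0.0, -0.001, 0.0, -0.0, -0.0], 'tau': [-0.0, -59.644, 1.608, -28.12, 0.012, 0.009, 0.0], 'tcp_pos': [0.212, -0.641, 0.404], 'orientation': [-1.343, 0.972, -0.969], 'contact_force': [0.52, -0.751, 0.311], 'moment': [-0.007, 0.049, 0.02], 'grip_width': 0.086}
{'fx': 449.3382, 'fy': 449.3382, 'cx': 257.691, 'cy': 189.7795, 'dist_coeffs': [-0.1534, 0.0, 0.0, 0.0, 0.0], 'position': [-0.1524, 0.3821, 0.7617], 'attitude': [-1.3095, 2.1888, -0.9889]}
{'fx': 483.6497, 'fy': 483.6497, 'cx': 262.062, 'cy': 190.8731, 'dist_coeffs': [0.0195, 0.0, 0.0, 0.0, 0.0], 'position': [0.1333, 0.1405, 1.0777], 'attitude': [-1.7227, 2.3422, -0.4229]}
```

View pics/scene0.png

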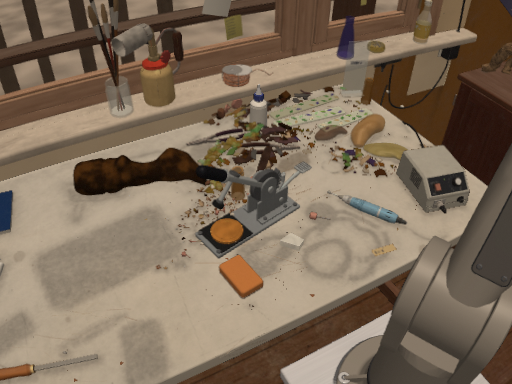

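View pics/top0.png

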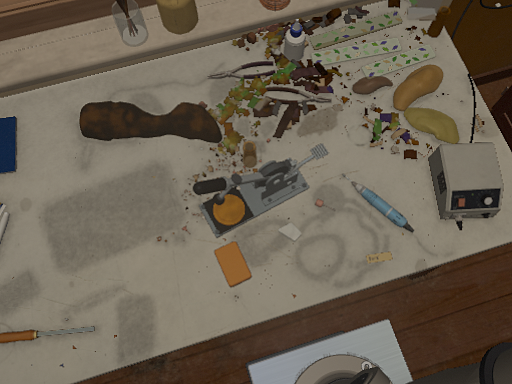

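Run:
```python
from bench import r
from scipy.spatial.transform import Rotation as R
print(R.from_rotvec(r.get_obs()['orientation']).as_matrix().round(3))
f=r.grab_frame("wrist");print(f['mount'])
```

```text
[[ 0.314 -0.001  0.949]
 [-0.949  0.002  0.314]
 [-0.002 -1.    -0.   ]]
[[ 9.99999946e-01  3.18388839e-04  8.14906635e-05 -5.51075616e-04]
 [ 6.82330625e-06 -2.68013908e-01  9.63415043e-01  3.01103237e-02]
 [ 3.28581229e-04 -9.63414991e-01 -2.68013895e-01  6.63872112e-02]
 [ 0.00000000e+00  0.00000000e+00  0.00000000e+00  1.00000000e+00]]
```

```bash
cat > h.py <<'E'
import numpy as np,cv2
from scipy.spatial.transform import Rotation as R
def load(n): return np.load(f"pics/{n}.npy",allow_pickle=True).item()
def KD(f): return np.array([[f['fx'],0,f['cx']],[0,f['fy'],f['cy']],[0,0,1]]),np.array(f['dist_coeffs'])
def ray(f,uv):
    K,D=KD(f); p=cv2.undistortPoints(np.array([[uv]],float),K,D)[0,0]
    M=R.from_rotvec(f['attitude']).as_matrix(); d=M@[p[0],p[1],1]; return np.array(f['position']),d/np.linalg.norm(d)
def plane(f,uv,z):
    o,d=ray(f,uv); return o+d*(z-o[2])/d[2]
def tri(f1,u1,f2,u2):
    o1,d1=ray(f1,u1);o2,d2=ray(f2,u2)
    t=np.linalg.lstsq(np.c_[d1,-d2],o2-o1,rcond=None)[0]
    a=o1+d1*t[0];b=o2+d2*t[1]; return (a+b)/2,np.linalg.norm(a-b)
def proj(f,P):
    K,D=KD(f);M=R.from_rotvec(f['attitude']).as_matrix()
    rv=R.from_matrix(M.T).as_rotvec(); return cv2.projectPoints(np.atleast_2d(P).astype(float),rv,-M.T@f['position'],K,D)[0][:,0]
E
python3 - <<'E'
from h import *
for n,(x0,y0,x1,y1) in {"scene0":(180,140,330,310),"top0":(180,130,340,300)}.items():
    f=load(n);c=f['pixels'][y0:y1,x0:x1,::-1];s=4 if n[0]=='t' else 3.5
    s=3.5
    c=cv2.resize(c,None,fx=s,fy=s,interpolation=cv2.INTER_CUBIC);
    for k in range(0,200,20):
        cv2.putText(c,str(x0+k),(int(k*s),10),0,.35,(0,0,255));cv2.putText(c,str(y0+k),(0,int(k*s)+4),0,.35,(0,0,255))
    cv2.imwrite(f"pics/{n}z.png",c)
    hsv=cv2.cvtColor(f['pixels'],cv2.COLOR_RGB2HSV);m=cv2.inRange(hsv,(8,170,130),(22,255,255))
    cs,_=cv2.findContours(m,0,2)
    for q in cs:
        if cv2.contourArea(q)>150:
            M=cv2.moments(q);u=(M['m10']/M['m00'],M['m01']/M['m00']);print(n,np.round(u,1),cv2.contourArea(q),plane(f,u,.022).round(4))
E
```

```text
scene0 [240.6 274. ] 824.0 [0.3547 0.1316 0.022 ]
scene0 [226.3 230. ] 551.5 [0.4792 0.104  0.022 ]
top0 [232.2 263.2] 820.5 [0.3599 0.1319 0.022 ]
top0 [224.6 212.1] 171.0 [0.4786 0.1157 0.022 ]
```

View pics/scene0z.png

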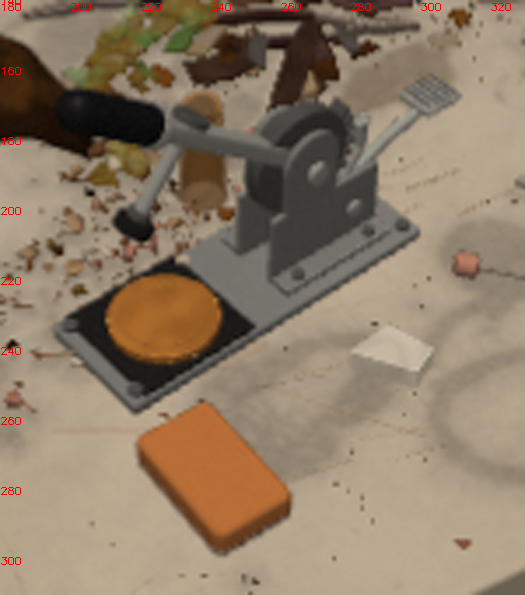

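View pics/top0z.png

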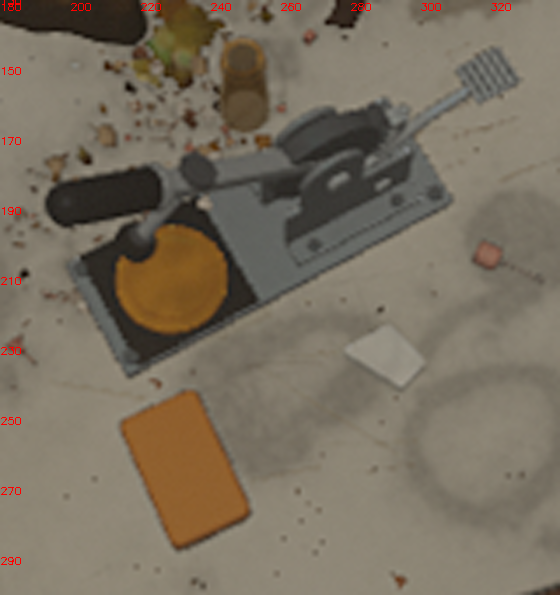

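```bash
cat > m.py <<'E'
from h import *
S=load("scene0");T=load("top0")
s=lambda x,y:(180+(x-1.25)/3.5,140+(y-1.25)/3.5)
t=lambda x,y:(180+(x-1.25)/3.5,130+(y-1.25)/3.5)
for n,a,b in [("nearleft",(137,410),(130,375)),("nearright",(419,235),(452,200)),("farleft",(55,333),(70,268)),("pad",(430.5,96),(488.5,74)),("grip",(110,115),(105,195)),("gripL",(58,105),(48,205)),("gripR",(163,122),(162,188)),("foot",(133,224),(138,243)),("disc",(163,316),(171,279)),("bolt1",(297,274),(315,245)),("bolt2",(369,231),(398,200)),("bottle top",(202,100),(243,55))]:
    P,e=tri(S,s(*a),T,t(*b));print(n,P.round(4),round(e,4))
for z,l in((.01,[("nl",(137,410),(130,375)),("nr",(419,235),(452,200)),("fl",(55,333),(70,268))]),(.022,[("disc",(163,316),(171,279))])):
    for n,a,b in l: print(n,plane(S,s(*a),z).round(4),plane(T,t(*b),z).round(4))
E
python3 m.py
```

```text
nearleft [0.4321 0.1471 0.0034] 0.003
nearright [ 0.4864 -0.095  -0.0009] 0.0029
farleft [0.5157 0.1663 0.0024] 0.0015
pad [ 0.5378 -0.1305  0.0738] 0.0029
grip [0.4809 0.1316 0.1991] 0.0025
gripL [0.4756 0.163  0.222 ] 0.0016
gripR [0.4826 0.099  0.1802] 0.0035
foot [0.4809 0.1207 0.1098] 0.0007
disc [0.4822 0.1042 0.0199] 0.0025
bolt1 [0.4784 0.0068 0.0155] 0.0012
bolt2 [ 0.492  -0.0567  0.0153] 0.0024
bottle top [0.5919 0.0201 0.0877] 0.0028
nl [0.4261 0.148  0.01  ] [0.4311 0.1483 0.01  ]
nr [ 0.4763 -0.0893  0.01  ] [ 0.4837 -0.0915  0.01  ]
fl [0.5085 0.1678 0.01  ] [0.5135 0.1667 0.01  ]
disc [0.4795 0.1041 0.022 ] [0.4822 0.1053 0.022 ]
```

>>> step_arm:
  xyz:
    - [-0.08,0,0.1]
    - [-0.16,0,0.2]
    - [-0.24,0,0.29]
    - [-0.32,0,0.39]
    - [-0.4,0,0.49]
    - [-0.48,0,0.58]
    - [-0.56,0,0.68]
    - [-0.64,0,0.78]
    - [-0.64,0,0.78]
  rotation:
    - [0,0.01,0]
    - [0,0.02,0]
    - [0,0.03,0]
    - [0,0.04,0]
    - [0,0.05,0]
    - [0,0.06,0]
    - [0,0.066,0]
    - [0,0.066,0]
    - [0,0.066,0]
  grip: 1

```text
clock: 1.27
tcp_pos: [0.3759, -0.3819, 0.4041]
orientation: [-1.304, 1.045, -1.042]
contact_force: [-0.4, 0.2, -0.4]
grip_width: 0.0005
```

```bash
cat >> h.py <<'E'
def need(o,target,tip=True):
    M=R.from_rotvec(o['orientation']).as_matrix()
    p=np.array(o['tcp_pos'])+(M[:,1]*.173 if tip else 0)
    return p,(M.T@(np.array(target)-p)/.3),M
E
python3 - <<'E'
from h import *
from bench import r
p,n,M=need(r.get_obs(),[.536,-.131,.13]);print(p.round(4),n.round(3));print(M.round(3))
E
```

```text
[ 0.3759 -0.3814  0.2311] [-0.696  0.339  0.704]
[[ 0.22   0.     0.975]
 [-0.975  0.003  0.22 ]
 [-0.003 -1.     0.001]]
```

>>> step_arm:
  xyz:
    - [-0.09,0,0.09]
    - [-0.18,0,0.18]
    - [-0.27,0,0.27]
    - [-0.36,0,0.36]
    - [-0.45,0.05,0.45]
    - [-0.54,0.1,0.54]
    - [-0.63,0.15,0.63]
    - [-0.696,0.2,0.704]
    - [-0.696,0.2,0.704]
  rotation:
    - [0,0,0]
    - [0,0,0]
    - [0,0,0]
    - [0,0,0]
    - [0,0,0]
    - [0,0,0]
    - [0,0,0]
    - [0,0,0]
    - [0,0,0]

```text
clock: 2.4
tcp_pos: [0.5366, -0.13, 0.3434]
orientation: [-1.305, 1.045, -1.038]
contact_force: [0.4, -0.2, -0.3]
grip_width: -0.0
```

Run:
```python
from h import *
from bench import r
p,n,M=need(r.get_obs(),[.536,-.131,.09]);print(p.round(4),n.round(3))
for k in("scene","top","wrist"):
    f=r.grab_frame(k);np.save(f"pics/{k}1.npy",f,allow_pickle=True)
    c=f['pixels'][...,::-1]
    if k!="wrist":
        c=np.ascontiguousarray(c[130:260,190:360]);c=cv2.resize(c,None,fx=3,fy=3,interpolation=2)
    cv2.imwrite(f"pics/{k}1.png",c)
```

```text
[ 0.5363 -0.1294  0.1704] [ 0.006  0.268 -0.002]
```

View pics/scene1.png

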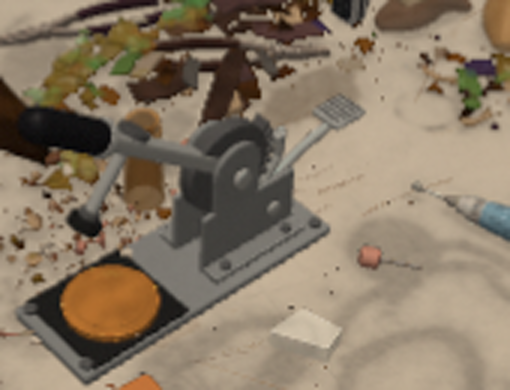

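View pics/top1.png

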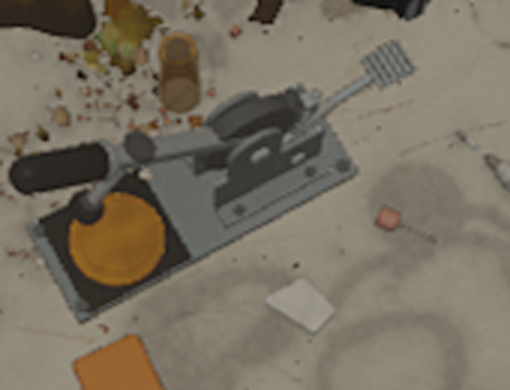

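View pics/wrist1.png

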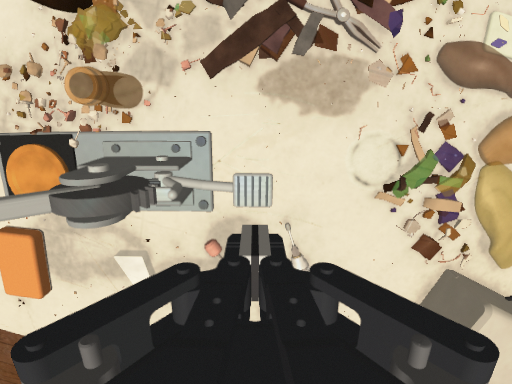

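Run:
```python
from h import *
from bench import r
f=load("scene1");cv2.imwrite("pics/scene1full.png",f['pixels'][...,::-1])
print(f['position'],f['attitude'], abs(f['pixels'].astype(int)-load("scene0")['pixels']).mean())
w=load("wrist1");o=r.get_obs()
M=R.from_rotvec(o['orientation']).as_matrix();m=np.array(w['mount'])
w['position']=M@m[:3,3]+o['tcp_pos'];w['attitude']=R.from_matrix(M@m[:3,:3]).as_rotvec()
np.save("pics/wrist1.npy",w,allow_pickle=True)
for z in(.074,.08):print(plane(w,(252.5,190),z))
print(proj(w,[[.536,-.13,.08]]))
T=load("top0");t=lambda x,y:(180+(x-1.25)/3.5,130+(y-1.25)/3.5)
print(tri(w,(252.5,190),T,t(488.5,74)))
S=load("scene0");s=lambda x,y:(180+(x-1.25)/3.5,140+(y-1.25)/3.5)
print(tri(w,(252.5,190),S,s(430.5,96)))
```

```text
[-0.1523976   0.38214736  0.76166007] [-1.30950763  2.18883999 -0.98889079] 11.177817450629341
[ 0.53458239 -0.13068141  0.074     ]
[ 0.53621846 -0.13037156  0.08      ]
[[252.01712167 190.14954651]]
(array([ 0.53632329, -0.12925847,  0.07885155]), np.float64(0.002466539090166658))
(array([ 0.5350602 , -0.13047915,  0.07547798]), np.float64(0.000288314695563385))
```

View pics/scene1full.png

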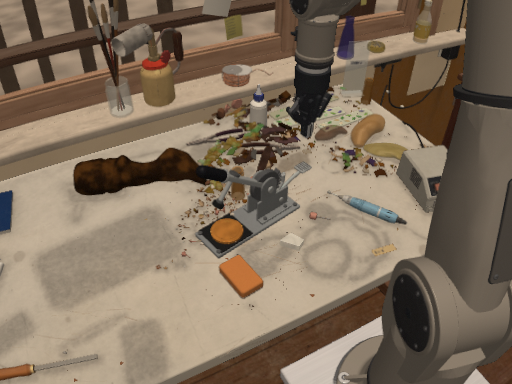

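>>> step_arm:
  xyz:
    - [0.01,0.1,0]
    - [0.01,0.2,0]
    - [0.01,0.26,0]
    - [0.01,0.285,0]
    - [0.01,0.3,0]
    - [0.015,0.32,0]
    - [0.02,0.335,0]
    - [0.02,0.335,0]
  rotation:
    - [0,0,0]
    - [0,0,0]
    - [0,0,0]
    - [0,0,0]
    - [0,0,0]
    - [0,0,0]
    - [0,0,0]
    - [0,0,0]

```text
clock: 3.55
tcp_pos: [0.5369, -0.139, 0.2443]
orientation: [-1.304, 1.047, -1.044]
contact_force: [-0.4, 0.7, 0.6]
grip_width: -0.0001
```

```bash
cat > snap.py <<'E'
from h import *
from bench import r
import sys
tag=sys.argv[1]
o=r.get_obs();p,n,M=need(o,[.536,-.131,.09]);print(p.round(4),np.round(o['contact_force'],2),np.round(o['moment'],2))
for k in sys.argv[2:]:
    f=r.grab_frame(k)
    if k=="wrist":
        m=np.array(f['mount']);f['position']=M@m[:3,3]+o['tcp_pos'];f['attitude']=R.from_matrix(M@m[:3,:3]).as_rotvec()
    np.save(f"pics/{k}{tag}.npy",f,allow_pickle=True)
    c=f['pixels'][...,::-1]
    if k!="wrist":
        c=np.ascontiguousarray(c[130:260,190:360]);c=cv2.resize(c,None,fx=3,fy=3,interpolation=2)
    cv2.imwrite(f"pics/{k}{tag}.png",c)
E
python3 snap.py 2 scene
```

```text
[ 0.5368 -0.1387  0.0713] [-0.44  0.71  0.63] [-0.05  0.    0.01]
```

View pics/scene2.png

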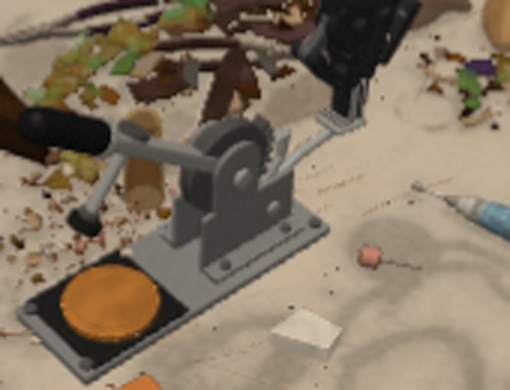

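>>> step_arm:
  xyz:
    - [0,0.015,0]
    - [0,0.03,0]
    - [0.005,0.045,0]
    - [0.005,0.06,0]
    - [0.01,0.075,0]
    - [0.01,0.085,0]
    - [0.01,0.085,0]
  rotation:
    - [0,0,0]
    - [0,0,0]
    - [0,0,0]
    - [0,0,0]
    - [0,0,0]
    - [0,0,0]
    - [0,0,0]

```text
clock: 4.47
tcp_pos: [0.5377, -0.1418, 0.2198]
orientation: [-1.304, 1.047, -1.045]
contact_force: [-3.6, 0.9, 11.0]
grip_width: -0.0003
```

```bash
python3 snap.py 3 scene
```

```text
[ 0.5376 -0.1416  0.0468] [-3.62  0.94 11.  ] [0.15 0.85 0.06]
```

View pics/scene3.png

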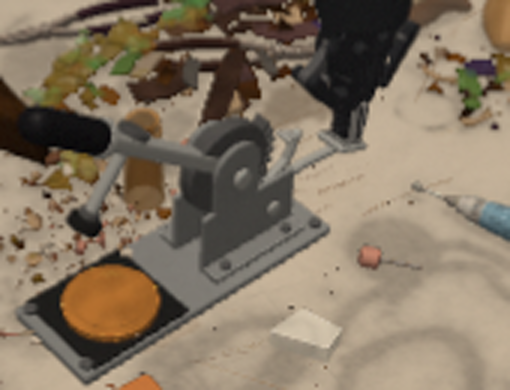

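>>> step_arm:
  xyz:
    - [0,-0.05,0]
    - [0,-0.2,0]
    - [0,-0.4,0]
    - [0,-0.6,0]
    - [0,-0.78,0]
    - [0,-0.78,0]
  rotation:
    - [0,0,0]
    - [0,0,0]
    - [0,0,0]
    - [0,0,0]
    - [0,0,0]
    - [0,0,0]

```text
clock: 5.28
tcp_pos: [0.5387, -0.1421, 0.4596]
orientation: [-1.299, 1.038, -1.052]
contact_force: [0.4, 0.7, -0.8]
grip_width: 0.0002
```

```bash
python3 snap.py 4 scene top wrist
python3 - <<'E'
from h import *
from bench import r
print(need(r.get_obs(),[.478,.125,.28])[1].round(3))
E
```

```text
[ 0.5403 -0.1423  0.2866] [ 0.39  0.71 -0.83] [-0.02  0.01  0.02]
[-0.911  0.003  0.002]
```

View pics/scene4.png

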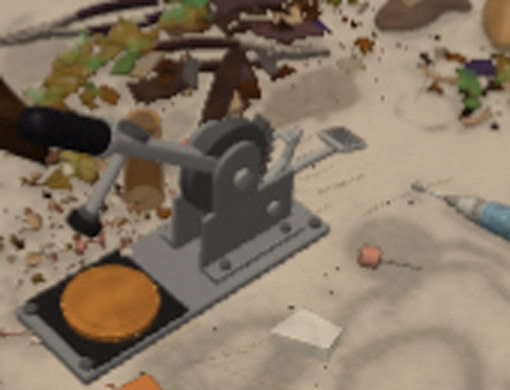

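View pics/wrist4.png

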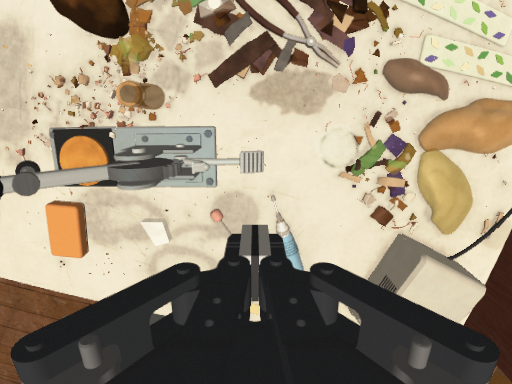

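>>> step_arm:
  xyz:
    - [-0.1,0,0]
    - [-0.2,0,0]
    - [-0.3,0,0]
    - [-0.4,0,0]
    - [-0.5,0,0]
    - [-0.6,0,0]
    - [-0.7,0,0]
    - [-0.7,0,0]
  rotation:
    - [0,0,0]
    - [0,0,0]
    - [0,0,0]
    - [0,0,0]
    - [0,0,0]
    - [0,0,0]
    - [0,0,0]
    - [0,0,0]

```text
clock: 6.42
tcp_pos: [0.4906, 0.0651, 0.4523]
orientation: [-1.308, 1.046, -1.039]
contact_force: [-0.8, -0.5, 0.5]
grip_width: -0.0004
```

```bash
python3 snap.py 5 wrist
```

```text
[0.4899 0.0654 0.2793] [-0.83 -0.53  0.45] [-0.04  0.01 -0.01]
```

View pics/wrist5.png

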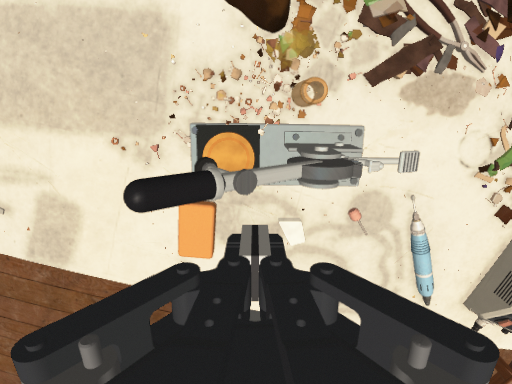

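Run:
```python
from h import *
from bench import r
w=load("wrist5");T=load("top0");S=load("scene0")
t=lambda x,y:(180+(x-1.25)/3.5,130+(y-1.25)/3.5);s=lambda x,y:(180+(x-1.25)/3.5,140+(y-1.25)/3.5)
for n,W,a,b in[("L",(125,196),(58,105),(48,205)),("R",(214,185),(163,120),(162,188)),("foot",(205,165),(133,224),(138,243))]:
    print(n,tri(w,W,S,s(*a)),tri(w,W,T,t(*b)))
print(plane(w,(228,153),.022), plane(w,(408.5,162),.046))
print(need(r.get_obs(),[.480,.125,.225])[1].round(3))
```

```text
L (array([0.47446001, 0.16161602, 0.22202023]), np.float64(0.0017546004655361433)) (array([0.4749819 , 0.16213111, 0.22273341]), np.float64(0.003373908147793473))
R (array([0.48406899, 0.09909252, 0.17997555]), np.float64(0.0048184535166824445)) (array([0.48446465, 0.10090868, 0.17840032]), np.float64(0.001089504322504893))
foot (array([0.48383804, 0.12053345, 0.10711228]), np.float64(0.0026841076055233266)) (array([0.48347067, 0.12151265, 0.10381632]), np.float64(0.0014059768585540876))
[0.48923458 0.10452051 0.022     ] [ 0.53661772 -0.13648354  0.046     ]
[-0.207  0.182  0.012]
```

>>> step_arm:
  xyz:
    - [-0.07,0,0.005]
    - [-0.14,0.02,0.01]
    - [-0.2,0.07,0.015]
    - [-0.2,0.12,0.015]
    - [-0.2,0.12,0.015]
  rotation:
    - [0,0,0]
    - [0,0,0]
    - [0,0,0]
    - [0,0,0]
    - [0,0,0]

```text
clock: 7.1
tcp_pos: [0.4819, 0.1212, 0.4146]
orientation: [-1.311, 1.051, -1.042]
contact_force: [0.7, -0.7, -0.2]
grip_width: -0.0001
```

```bash
python3 snap.py 6 scene top
python3 - <<'E'
from h import *
from bench import r
O=np.array([.510,-.006]);X=np.array([.214,-.977])
for x,z in((-.136,.22),(-.1412,.211),(-.1517,.195),(-.161,.178),(-.168,.160),(-.174,.1415),(-.178,.122),(-.18,.103)):
    print(need(r.get_obs(),[*(O+x*X),z])[1].round(3))
E
```

```text
[0.4806 0.1211 0.2416] [ 0.66 -0.67 -0.17] [ 0.05  0.03 -0.  ]
[-0.017  0.078  0.002]
[-0.035  0.108  0.002]
[-0.069  0.161  0.002]
[-0.1    0.218  0.003]
[-0.124  0.278  0.003]
[-0.144  0.339  0.003]
[-0.157  0.404  0.004]
[-0.163  0.468  0.004]
```

View pics/scene6.png

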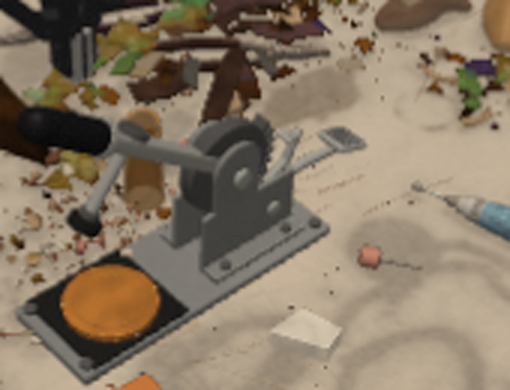

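View pics/top6.png

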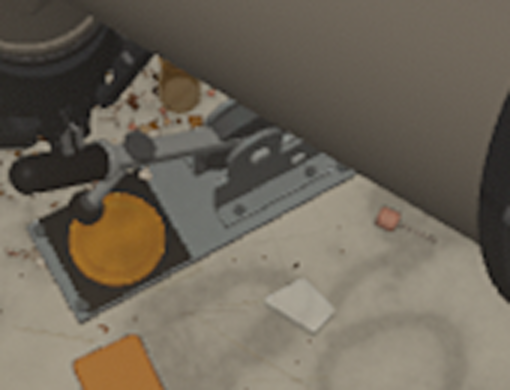

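>>> step_arm:
  xyz:
    - [-0.015,0.04,0.002]
    - [-0.017,0.078,0.002]
    - [-0.035,0.108,0.002]
    - [-0.052,0.135,0.002]
    - [-0.069,0.161,0.002]
    - [-0.085,0.19,0.002]
    - [-0.1,0.218,0.003]
    - [-0.1,0.218,0.003]
  rotation:
    - [0,0,0]
    - [0,0,0]
    - [0,0,0]
    - [0,0,0]
    - [0,0,0]
    - [0,0,0]
    - [0,0,0]
    - [0,0,0]

```text
clock: 8.2
tcp_pos: [0.4761, 0.1514, 0.35]
orientation: [-1.309, 1.05, -1.042]
contact_force: [0.2, -0.4, -0.1]
grip_width: 0.0002
```

```bash
python3 snap.py 7 scene
```

```text
[0.4751 0.1514 0.177 ] [ 0.15 -0.37 -0.13] [-0.03 -0.01  0.04]
```

View pics/scene7.png

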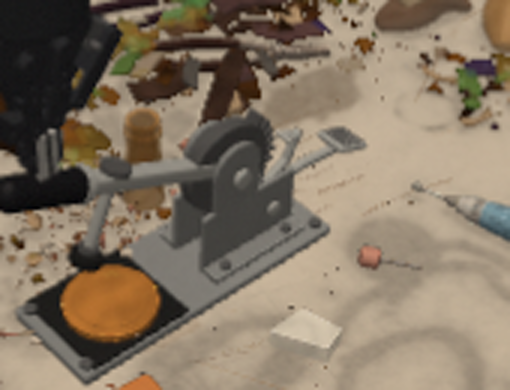

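>>> step_arm:
  xyz:
    - [-0.012,0.03,0]
    - [-0.023,0.06,0]
    - [-0.033,0.09,0]
    - [-0.043,0.12,0]
    - [-0.05,0.15,0]
    - [-0.056,0.18,0]
    - [-0.058,0.2,0.001]
    - [-0.06,0.215,0.001]
    - [-0.062,0.23,0.001]
    - [-0.062,0.23,0.001]
  rotation:
    - [0,0,0]
    - [0,0,0]
    - [0,0,0]
    - [0,0,0]
    - [0,0,0]
    - [0,0,0]
    - [0,0,0]
    - [0,0,0]
    - [0,0,0]
    - [0,0,0]

```text
clock: 9.5
tcp_pos: [0.4718, 0.1691, 0.2809]
orientation: [-1.31, 1.05, -1.042]
contact_force: [0.9, -0.8, 0.4]
grip_width: -0.0
```

```bash
python3 snap.py 8 scene
```

```text
[0.4706 0.1689 0.1079] [ 0.89 -0.78  0.37] [-0.03  0.    0.01]
```

View pics/scene8.png

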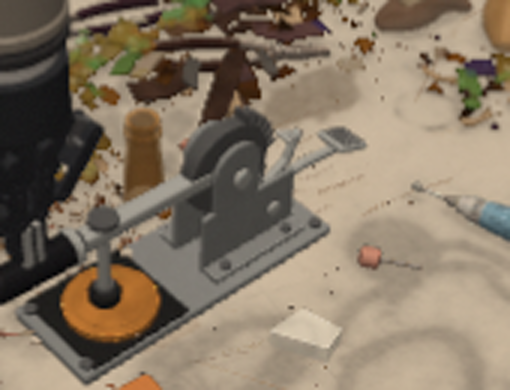

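>>> step_arm:
  xyz:
    - [0,0.007,0]
    - [0,0.013,0]
    - [0,0.019,0]
    - [0,0.022,0]
    - [0,0.022,0]
  rotation:
    - [0,0,0]
    - [0,0,0]
    - [0,0,0]
    - [0,0,0]
    - [0,0,0]

```text
clock: 10.18
tcp_pos: [0.4719, 0.1692, 0.275]
orientation: [-1.31, 1.05, -1.042]
contact_force: [-1.6, 0.1, 7.9]
grip_width: -0.0
```

>>> step_arm:
  xyz:
    - [0,0.003,0]
    - [0,0.006,0]
    - [0,0.008,0]
    - [0,0.008,0]
  rotation:
    - [0,0,0]
    - [0,0,0]
    - [0,0,0]
    - [0,0,0]

```text
clock: 10.68
tcp_pos: [0.472, 0.1695, 0.2744]
orientation: [-1.31, 1.049, -1.043]
contact_force: [-6.5, -2.5, 23.0]
grip_width: 0.0001
```

>>> step_arm:
  xyz:
    - [0,-0.01,0]
    - [0,-0.03,0]
    - [0,-0.1,0]
    - [0,-0.25,0]
    - [0,-0.45,0]
    - [0.1,-0.55,0]
    - [0.3,-0.6,0]
    - [0.5,-0.6,0]
    - [0.6,-0.6,0]
    - [0.6,-0.6,0]
  rotation:
    - [0,0,0]
    - [0,0,0]
    - [0,0,0]
    - [0,0,0]
    - [0,0,0]
    - [0,0,0]
    - [0,0,0]
    - [0,0,0]
    - [0,0,0]
    - [0,0,0]

```text
clock: 11.92
tcp_pos: [0.5124, -0.009, 0.454]
orientation: [-1.309, 1.053, -1.048]
contact_force: [0.6, -0.0, -0.4]
grip_width: -0.0002
```

```bash
python3 snap.py 9 scene top wrist
```

```text
[ 0.5113 -0.0094  0.281 ] [ 0.58 -0.01 -0.39] [ 0.1  -0.02 -0.02]
```

View pics/scene9.png

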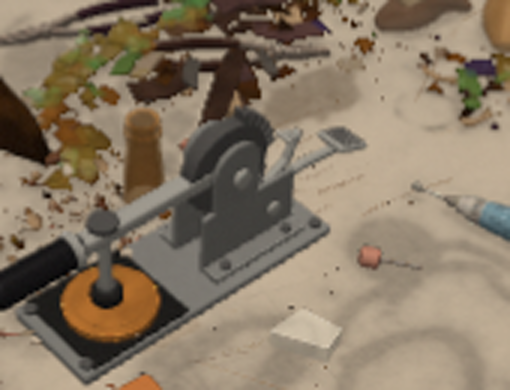

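View pics/wrist9.png

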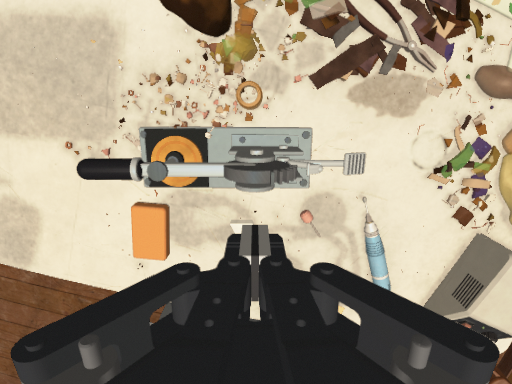

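Run:
```python
from h import *
S=load("scene9");w=load("wrist9")
c=cv2.resize(np.ascontiguousarray(S['pixels'][190:260,170:270,::-1]),None,fx=6,fy=6,interpolation=2);cv2.imwrite("pics/s9z.png",c)
d=np.abs(S['pixels'].astype(int)-load("scene0")['pixels']).sum(2)
for n,W in(("scene0",0),("scene9",0)):
    f=load(n);m=cv2.inRange(cv2.cvtColor(f['pixels'],cv2.COLOR_RGB2HSV),(8,170,110),(22,255,255))[195:300,195:275]
    cs,_=cv2.findContours(m,0,2)
    for q in cs:
        if cv2.contourArea(q)>150:print(n,cv2.boundingRect(q))
```

```text
scene0 (25, 60, 43, 41)
scene0 (15, 24, 33, 25)
scene9 (25, 60, 43, 42)
scene9 (15, 24, 33, 25)
```

View pics/s9z.png

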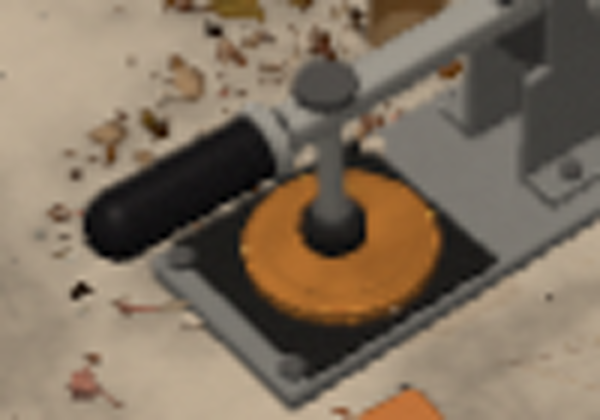

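Run:
```python
from h import *
S=load("scene9");w=load("wrist9")
print(tri(S,(186.5,228.5),w,(79,168.5)),tri(S,(213,214),w,(133,168)))
print(tri(S,(170+332/6,190+235/6),w,(176,160)))
```

```text
(array([0.46450802, 0.19996124, 0.08841254]), np.float64(0.0011792040766712556)) (array([0.47887826, 0.13376677, 0.08697166]), np.float64(0.0010774265289802442))
(array([0.48486394, 0.10181155, 0.01810093]), np.float64(0.0036811798737593758))
```

Grip axis is level: its ends stand at 88 and 87 mm, against 90 mm for the hinge. The foot is at about disc height and the disc hasn't moved. Handing in.

```bash
python3 -c "
from bench import r
print(r.hand_in())"
```

```text
the job is handed in; nothing more can be done
None
```

I freed the pawl and pushed the arm down until its rubber foot rests on the disc, then lifted clear and handed the job in at about 12 s of the 48 s allowed.

- **Pawl:** I pressed the tail with the shut fingertips until it met its stop at 11 N. After I lifted off, the tail stayed down in every later picture.
- **Arm:** I pushed the grip down along its arc to the hard stop, where the force rose to 23 N over the last 0.6 mm. After I backed off, the grip's ends measured 88 and 87 mm high, against 90 mm for the hinge, so the arm is level.
- **Foot and disc:** The pictures show the foot on the disc. My two-view point for the foot's underside came out at 18 mm against the stated 22 mm. I put that down to calibration error, as those two sight lines missed each other by 3.7 mm.
- **Surroundings:** The disc and the sanding pad outlines match the first picture to within a pixel. I checked the bottle neck, glass block and grinding stone only by eye, and they looked unmoved.

One measurement disagreed: a wrist-camera estimate put the disc about 8 mm farther from the robot than the other views. The disc was partly hidden in that picture, so I didn't use it.

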